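Show the first colour plate over the opacity card

TASK

Open the sample case, lifting its lid right back until it rests on its stop, and take out the first glass plate, the one in the left-hand groove, leaving the other two standing in theirs. The small notch in its upper corner marks the frosted end and tells which face carries the label. Finish holding the plate in the gripper, still, about a hand's breadth above the black and white card, label side up and about level, lying across the dividing line with the frosted end over the white half and the coloured end over the black; do not shift the clay figure or the palette.

Things in the scene. Friction and masses are not known exactly. Their poses are not given: they have to be found in the camera images.
- case: Fixed wooden case, 180 mm (x, front to hinged back) by 170 mm (y, left), rim 34 mm high, walls 7 mm; origin under its centre. Floor 6 mm; on it a block 46 mm long (x), top at 18 mm, centred 18 mm in front of the middle, with three grooves along x, 8 mm wide, 42 mm apart. Plates stand in them on the floor, tops at 50 mm, ends free, 33 mm or more from the walls.
- lid (a joint): Hinge of the case's deep wooden lid, on the back rim; 0 closed, opens upward and backward to its stop at 1.92 rad. The lid (180 x 170 x 32 mm, 0.25 kg) falls shut below about 1.35 rad and, lightly damped, falls on to its stop by itself beyond that.
- lid_hinge (a point): On the hinge line, middle of the back rim's outer edge, 34 mm above the table; the hinge axis is the case's y.
- lid_knob (a point): Centre of the widest part of the round brass knob (20 mm across, 24 mm high) on top of the lid near its front edge, 18 mm behind that edge; on the closed lid 162 mm in front of and 48.5 mm above the hinge. The point moves with the lid.
- groove_left (a point): Floor of the left groove (left as the robot sees it, the case's +y), middle of its length.
- groove_middle (a point): Floor of the middle groove, middle of its length.
- groove_right (a point): Floor of the right groove, middle of its length.
- plate_blue: Blue glass plate 60 x 44 x 6 mm, 42 g, on edge in a groove. Origin: middle of the lower edge; x along its length to the coloured end, y square to the label face, z up. The -x end is frosted: 20 mm, white, three lines, on the label (+y) face only. A 9 x 9 mm notch is cut from its upper (+z) corner; below it the end face is 35 mm high. Seen from the notched end, the label is on the left face.
- plate_blue_frosted_end (a point): Middle (mid-width, mid-thickness) of the frosted end of the blue plate, 22 mm above its origin along z.
- plate_blue_coloured_end (a point): Middle of the other, coloured end of the blue plate.
- plate_ochre: Ochre glass plate 60 x 44 x 6 mm, 42 g, on edge in a groove. Origin: middle of the lower edge; x along its length to the coloured end, y square to the label face, z up. The -x end is frosted: 20 mm, white, three lines, on the label (+y) face only. A 9 x 9 mm notch is cut from its upper (+z) corner; below it the end face is 35 mm high. Seen from the notched end, the label is on the left face.
- plate_ochre_frosted_end (a point): Middle (mid-width, mid-thickness) of the frosted end of the ochre plate, 22 mm above its origin along z.
- plate_ochre_coloured_end (a point): Middle of the other, coloured end of the ochre plate.
- plate_red: Red glass plate 60 x 44 x 6 mm, 42 g, on edge in a groove. Origin: middle of the lower edge; x along its length to the coloured end, y square to the label face, z up. The -x end is frosted: 20 mm, white, three lines, on the label (+y) face only. A 9 x 9 mm notch is cut from its upper (+z) corner; below it the end face is 35 mm high. Seen from the notched end, the label is on the left face.
- plate_red_frosted_end (a point): Middle (mid-width, mid-thickness) of the frosted end of the red plate, 22 mm above its origin along z.
- plate_red_coloured_end (a point): Middle of the other, coloured end of the red plate.
- card: Fixed opacity card flat on the table, 120 mm (x) by 160 mm (y, to the left), 2 mm thick; origin under its centre, x away from the robot. The left half (+y) is white, the right half (-y) black; the dividing line runs along x through the centre.
- figurine: Painted clay figure standing on the table, 47 mm across, 97 mm high, 120 g; origin under its centre. A bystander.
- palette: White flower-shaped porcelain palette, 122 mm across, 12 mm high, lying on the table; origin under its centre. A bystander.
There are look-alikes about, which are no part of the job. Of the things like the card, leave any that is brown or yellow; of the rest the larger one is meant.

How it is judged (in metres and radians):
On the way, in this order (a step that is already met when the one before it is completed fails the run):
1. the lid is open on its stop (value of joint lid above 1.85 rad), for 0.2 s.
2. a plate is lifted clear of the case in the gripper (((height (world z) of plate_blue above 0.06 m and contact force between the fingers and plate_blue above 0.3 N) or (height (world z) of plate_ochre above 0.06 m and contact force between the fingers and plate_ochre above 0.3 N) or (height (world z) of plate_red above 0.06 m and contact force between the fingers and plate_red above 0.3 N))), for 0.2 s.
At the end, for the whole second after the job is handed in: Lid on its stop (> 1.85 rad); middle and right grooves still hold plates; left plate held still by the fingers 50-220 mm up, label up within 0.35 rad, lengthwise within 0.45 rad of square across the line, each end 10 mm or more past it on its own half, within 55 mm of the card's centre (value of joint lid above 1.85 rad and ((distance between plate_blue and groove_middle below 0.02 m and angle between plate_blue's own z axis and vertical below 0.25 rad) or (distance between plate_ochre and groove_middle below 0.02 m and angle between plate_ochre's own z axis and vertical below 0.25 rad) or (distance between plate_red and groove_middle below 0.02 m and angle between plate_red's own z axis and vertical below 0.25 rad)) and ((distance between plate_blue and groove_right below 0.02 m and angle between plate_blue's own z axis and vertical below 0.25 rad) or (distance between plate_ochre and groove_right below 0.02 m and angle between plate_ochre's own z axis and vertical below 0.25 rad) or (distance between plate_red and groove_right below 0.02 m and angle between plate_red's own z axis and vertical below 0.25 rad)) and ((angle between plate_blue's own y axis and vertical below 0.35 rad and contact force between the fingers and plate_blue above 0.3 N and contact force between plate_blue and card below 0.05 N and height (world z) of each of plate_blue, plate_blue_frosted_end, plate_blue_coloured_end above 0.05 m and height (world z) of each of plate_blue_frosted_end, plate_blue_coloured_end below 0.22 m and y of plate_blue_frosted_end in the frame of card above 0.01 m and y of plate_blue_coloured_end in the frame of card below -0.01 m and x of plate_blue_frosted_end in the frame of card between -0.055 and 0.055 m and x of plate_blue_coloured_end in the frame of card between -0.055 and 0.055 m and angle between the x axis of plate_blue and the y axis of card, either way round below 0.45 rad and linear speed of plate_blue below 0.03 m/s) or (angle between plate_ochre's own y axis and vertical below 0.35 rad and contact force between the fingers and plate_ochre above 0.3 N and contact force between plate_ochre and card below 0.05 N and height (world z) of each of plate_ochre, plate_ochre_frosted_end, plate_ochre_coloured_end above 0.05 m and height (world z) of each of plate_ochre_frosted_end, plate_ochre_coloured_end below 0.22 m and y of plate_ochre_frosted_end in the frame of card above 0.01 m and y of plate_ochre_coloured_end in the frame of card below -0.01 m and x of plate_ochre_frosted_end in the frame of card between -0.055 and 0.055 m and x of plate_ochre_coloured_end in the frame of card between -0.055 and 0.055 m and angle between the x axis of plate_ochre and the y axis of card, either way round below 0.45 rad and linear speed of plate_ochre below 0.03 m/s) or (angle between plate_red's own y axis and vertical below 0.35 rad and contact force between the fingers and plate_red above 0.3 N and contact force between plate_red and card below 0.05 N and height (world z) of each of plate_red, plate_red_frosted_end, plate_red_coloured_end above 0.05 m and height (world z) of each of plate_red_frosted_end, plate_red_coloured_end below 0.22 m and y of plate_red_frosted_end in the frame of card above 0.01 m and y of plate_red_coloured_end in the frame of card below -0.01 m and x of plate_red_frosted_end in the frame of card between -0.055 and 0.055 m and x of plate_red_coloured_end in the frame of card between -0.055 and 0.055 m and angle between the x axis of plate_red and the y axis of card, either way round below 0.45 rad and linear speed of plate_red below 0.03 m/s))); the arm keeps its last pose, push and grip.
It fails at once if the clay figure is shifted or knocked over (distance of figurine from where it was at the start of the episode above 0.03 m or angle between figurine's own z axis and vertical above 0.4 rad).
It fails at once if the palette is shifted (distance of palette from where it was at the start of the episode above 0.03 m).
It also fails if it takes over 61 s, if anything falls off the work surface, if the arm or the gripper's body presses on something with over 40 N, if the wrist force passes 120 N, or if a joint passes its speed limit or range.

ROBOT

A 6-joint arm with a two-finger parallel gripper is mounted at the origin on the work surface. World frame = base frame: x ahead of the robot, y to its left, z up, the work surface at z = 0. Lengths are in mm, angles in degrees, forces in N, time in s.
With the tool pointing down it reaches from about 350 to 850 mm from the base axis. Payload 8.1 kg.
Tool frame: the origin (TCP) lies at the very end of the fingers, on their centre line; the grasp point (between the pads) lies 19 mm behind it (r.grip_point_offset is the distance from the TCP to the grasp point, in mm); z points along the fingers, y is the line along which they close (so a half turn about z gives the same grasp; the last joint's range is limited). The gripper opens to 85 mm and grips with 20 to 120 N. Pads are 22 mm wide; open, the fingers measure 114 mm over their backs; the gripper's body (76 mm by 85 mm) begins 54 mm behind the grasp point. The pads swing forward as they close: fully open they stand 13 mm farther back than shut.
Start: joints at [-70.096, 7.471, 85.268, -0, 87.261, -4.893], TCP at [251.668, -544.673, 231.292] pointing down, gripper open.
Joint ranges: [-169.43, 169.43], [-51.17, 129.36], [1.28, 143.12], [-76.62, 256.62], [0, 156.53], [-152.29, 152.29]. Speed limits (degrees/s): [136.94, 136.94, 159.86, 180, 180, 180].

INTERFACE

Orientations are given as [roll, pitch, yaw] about the fixed x, y, z axes, in that order (R = Rz(yaw) Ry(pitch) Rx(roll)).
In Python, from bench import status, eyes, r gives the robot as it stands.
- The arm moves only by the shell command python3 -m handwheel 'ROWS' [FORCE]. ROWS is a JSON object whose one key "series" holds a list that holds one entry, the list of rows, each a list of 7 numbers: the shift along the tool's x, y, z in cm, then the turn, a rotation vector about the tool's x, y, z in rad, then the opening, from 0 (shut) to 1 (fully open). In form: {"series": [[[tx, ty, tz, rx, ry, rz, claw], ...]]}. A call has 1 to 12 rows; each row is the pose to reach, as a shift and turn from the pose commanded when the call began, along the tool's axes at that moment; what a row does not reach only later rows make up. A row lasts 1/8 s, in which the tool goes at most 62.5 mm and 10.7 degrees, less where a joint would pass 70% of its speed; a pose out of reach is approached as far as the arm can. A call with a gripper value outside its range is refused whole. The fingers move at their own pace and stop on an object; FORCE is the grip in N (left out, the last holds). Time passes only in rows, so rows that repeat a pose let the fingers close. It gives the time, the measured TCP pose, the force, the opening and the grip force at its end, in the units of the state.
- status.sense(): the state, without advancing time (a new reading comes with each control period).
- eyes.snapshot(name): name is "side" or "top"; returns a dict with "img" (384x512x3 uint8, red, green, blue), "mtx" (3x3 intrinsics, pixels), "R" (3x3) and "t" (3): a world point X has camera coordinates R X + t. Camera axes: x right, y down, z forward; pixel columns grow to the right and rows downward; lengths in mm; the calibration is good to about 2 mm. A picture is of the moment at which its call begins. There is no depth.
- r.hand_in(): hands the job in; it is judged then, once.
The state is a dict: "time": time; "joint_pos": joint angles; "qd": joint speeds; "joint_efforts": joint torques, N m; "tool_pos": TCP position; "tcp_rot": TCP orientation; "ft_force": force on the tool from outside, world axes, zero at the start; "wrist_torque": the same for the moment, N m; "finger_gap": finger opening in mm; "grip_force": force on a finger pad.
Only numpy, scipy, OpenCV 4.12 (cv2) and the standard library are available. Lean on these libraries where they do the work, as an engineer would, in place of code of your own. Each camera call takes 0.05 s, during which the arm holds its last target. There are 200 camera calls.

## Working session

There is one attempt and no reset: what is moved stays moved. The work goes in short steps, Python scripts to look and compute and a shell command to move; the robot and the scene stay as the last step left them, time stands still between calls to the robot, and variables do not carry over. Pictures are saved under pics/ and viewed, at most 10 in all, crops included, and the job is handed in when it is done.

```bash
ls; mkdir -p pics
python3 - <<'E'
from bench import status, eyes, r
import cv2,pickle
for n in("side","top"):
    s=eyes.snapshot(n); pickle.dump(s,open(n+".pkl","wb"))
    cv2.imwrite(f"pics/{n}0.png",cv2.resize(s["img"][:,:,::-1],(800,600),interpolation=cv2.INTER_CUBIC))
    print(n,s["mtx"],s["R"],s["t"])
print(status.sense(), r.grip_point_offset)
E
```

```text
pics
side [[475.03751372   0.         257.46397272]
 [  0.         475.03751372 194.08564478]
 [  0.           0.           1.        ]] [[-0.92117009 -0.38876396 -0.01755723]
 [-0.25672003  0.6409626  -0.72336835]
 [ 0.29247307 -0.66183799 -0.69023907]] [430.94312219 211.49715327 957.44677364]
top [[372.19454909   0.         251.22714532]
 [  0.         372.19454909 191.17116127]
 [  0.           0.           1.        ]] [[-0.02300956 -0.99948872 -0.02220044]
 [-0.99522871  0.0250063  -0.09431063]
 [ 0.09481756  0.01992447 -0.99529526]] [-19.92106032 488.90494884 952.15964106]
{'time': 0.1, 'joint_pos': array([-7.00953754e+01,  7.51081203e+00,  8.53206414e+01, -8.43938453e-04,
        8.72624591e+01, -4.89393477e+00]), 'qd': array([-0.02908449,  0.03935782, -0.06220326, -0.13250312,  0.05587098,
        0.00104203]), 'joint_efforts': array([ 1.26074301e-03, -5.70953143e+01, -5.01941729e+01, -1.45682402e-04,
        8.22689908e-03, -1.29852433e-04]), 'tool_pos': array([ 251.50048317, -544.21622078,  230.37200042]), 'tcp_rot': array([-1.79906358e+02, -7.17197431e-03,  2.47985945e+01]), 'ft_force': array([-0.20689974, -0.35535271,  0.71906038]), 'wrist_torque': array([ 0.02512833, -0.01160089, -0.00812643]), 'grip_force': 0.0, 'finger_gap': 85.19620233862854} 18.700000000000003
```

View pics/side0.png

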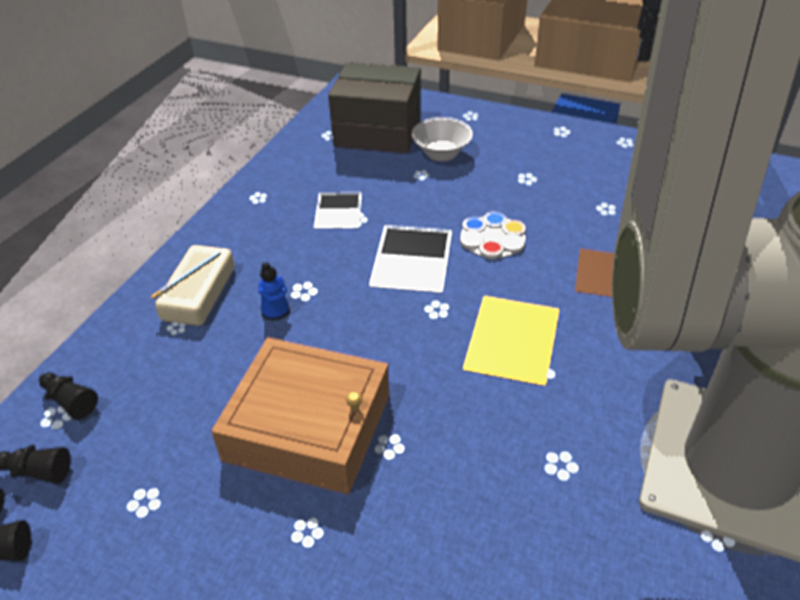

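View pics/top0.png

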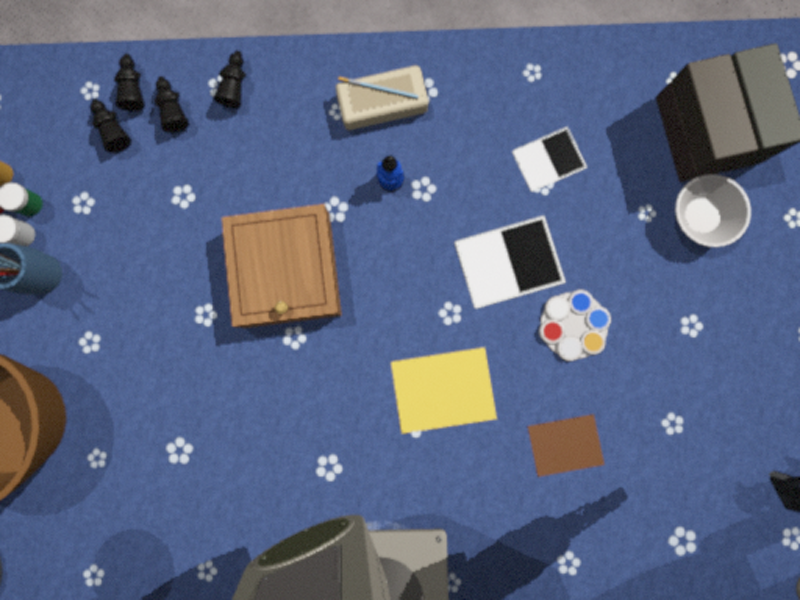

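The card look-alikes, as pixels in the 800x600 top view, are:
- large black/white at (510,261)
- small black/white at (548,159)
- yellow at (443,390)
- brown at (566,445)

I choose the large black/white one, as the description says. There is only one case, at (282,265), with its knob at (281,308). The figurine is the blue figure at (390,173); the black figures at the left are not it. The palette is at (575,325).

```bash
cat > h.py <<'E'
import numpy as np,cv2,pickle
def ray(s,uv):
    d=np.linalg.inv(s["mtx"])@[uv[0],uv[1],1.]; return -s["R"].T@s["t"], s["R"].T@d
def plane(s,uv,z):
    c,d=ray(s,uv); return c+d*(z-c[2])/d[2]
def tri(s1,u1,s2,u2):
    c1,d1=ray(s1,u1);c2,d2=ray(s2,u2);n=np.cross(d1,d2)
    a=np.linalg.solve(np.c_[d1,-d2,n],c2-c1); p=c1+a[0]*d1;q=c2+a[1]*d2
    return (p+q)/2,np.linalg.norm(p-q)
def proj(s,X):
    p=s["mtx"]@(s["R"]@np.asarray(X,float)+s["t"]); return p[:2]/p[2]
def hsv(s): return cv2.cvtColor(s["img"],cv2.COLOR_RGB2HSV)
def blob(m,near,minA=20):
    n,l,st,c=cv2.connectedComponentsWithStats(m.astype(np.uint8))
    k=min((i for i in range(1,n) if st[i,4]>=minA),key=lambda i:np.hypot(*(c[i]-near)))
    return (l==k).astype(np.uint8),c[k],st[k]
E
python3 - <<'E'
from h import *
S={n:pickle.load(open(n+".pkl","rb")) for n in("side","top")}
near={"top":(dict(case=(180,170),white=(308,170),black=(340,163),fig=(249,112),pal=(368,208))),
"side":dict(case=(195,265),white=(263,172),black=(266,155),fig=(175,190),pal=(315,150))}
out={}
for n,s in S.items():
    H=hsv(s);h,sa,v=[H[...,i].astype(int) for i in range(3)]
    print(n,"cam",ray(s,(0,0))[0].round())
    m,c,st=blob((h<20)&(sa>90)&(v>60),near[n]["case"],500)
    cnt=max(cv2.findContours(m,0,2)[0],key=cv2.contourArea)
    print("case",st,[tuple(p[0]) for p in cv2.approxPolyDP(cv2.convexHull(cnt),3,True)])
    for nm,mm in(("white",(sa<50)&(v>170)),("black",(v<50))):
        m,c,st=blob(mm,near[n][nm],200)
        rect=cv2.minAreaRect(max(cv2.findContours(m,0,2)[0],key=cv2.contourArea))
        print(nm,c,plane(s,c,2).round(),np.array([plane(s,q,2)[:2] for q in cv2.boxPoints(rect)]).round().tolist())
t=S["top"]["img"][125:225,130:235,::-1];u=S["side"]["img"][210:320,130:255,::-1]
cv2.imwrite("pics/crop1.png",np.hstack([cv2.resize(t,(400,400),interpolation=2),cv2.resize(u,(400,400),interpolation=2)]))
E
```

```text
side cam [171. 666. 821.]
case [ 136  216  112  100 7591] [(np.int32(171), np.int32(216)), (np.int32(247), np.int32(233)), (np.int32(247), np.int32(255)), (np.int32(222), np.int32(315)), (np.int32(142), np.int32(294)), (np.int32(136), np.int32(274))]
white [261.92391304 171.07943144] [ 542. -205.    2.] [[586.0, -137.0], [648.0, -294.0], [512.0, -328.0], [463.0, -170.0]]
black [240.74478331  77.79775281] [ 791. -621.    2.] [[979.0, -771.0], [783.0, -846.0], [661.0, -544.0], [831.0, -478.0]]
top cam [396. -51. 993.]
case [ 143  131   75   78 4812] [(np.int32(206), np.int32(131)), (np.int32(217), np.int32(200)), (np.int32(149), np.int32(208)), (np.int32(143), np.int32(139))]
white [316.09544604 170.19026825] [ 542. -206.    2.] [[589.0, -139.0], [632.0, -299.0], [511.0, -327.0], [469.0, -170.0]]
black [339.45071869 163.31519507] [ 559. -269.    2.] [[600.0, -223.0], [619.0, -289.0], [519.0, -315.0], [500.0, -250.0]]
```

View pics/crop1.png

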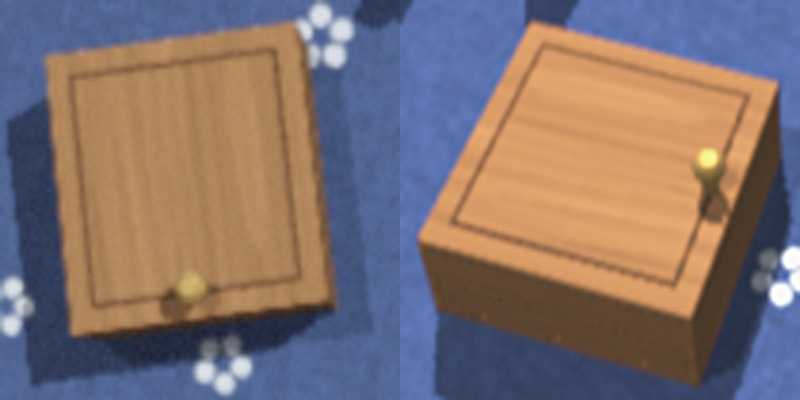

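The crop confirms the wooden case: knob near the front edge at crop (190,286) in the top view and (708,162) in the side view. The notch is at the front (−x), and the hinge is at the back.

Run:
```python
from h import *
S=pickle.load(open("side.pkl","rb"));T=pickle.load(open("top.pkl","rb"))
print("knob",tri(S,(226.4,254.9),T,(179.9,196.5)), plane(T,(179.9,196.5),82.5))
sc={"BR":(171,216),"FR":(247,232.5),"BL":(135.5,275),"FL":(222.2,297.5)}
tc={"BR":(207,131),"BL":(142.5,139),"FL":(148.5,208)}
P={k:plane(S,q,66) for k,q in sc.items()}; 
for k in sc: print(k,P[k].round(1), plane(T,tc[k],66).round(1) if k in tc else "", tri(S,sc[k],T,tc[k])[0].round(1) if k in tc else "")
c=sum(P.values())/4; a=(P["BL"]+P["BR"]-P["FL"]-P["FR"]);b=(P["FL"]+P["BL"]-P["FR"]-P["BR"])
print("c",c,np.hypot(*a[:2])/2,np.hypot(*b[:2])/2,np.degrees(np.arctan2(a[1],a[0])),np.degrees(np.arctan2(-b[0],b[1])))
```

```text
knob (array([473.3233564 , 142.83222297,  84.08505462]), np.float64(0.7797859583030361)) [473.82786176 143.31057802  82.5       ]
BR [641.3  76.9  66. ] [641.   76.6  66. ] [641.2  76.7  65.9]
FR [466.   58.5  66. ]  
BL [624.4 242.8  66. ] [625. 242.  66.] [625.1 242.3  65.1]
FL [443.4 225.2  66. ] [448.3 226.1  66. ] [446.  225.4  65.3]
c [543.78502604 150.84549891  66.        ] 179.03932761273052 167.48928250419144 5.745139773307741 6.774770291221926
```

```bash
python3 -m handwheel '{"series":[[[4,-4.3,0.7,0,0,0.03,0.5],[8.2,-8.9,1.4,0,0,0.06,0.5],[12.5,-13.5,2.1,0,0,0.09,0.5],[16.8,-18.2,2.8,0,0,0.12,0.5],[21,-22.8,3.5,0,0,0.15,0.5],[25.2,-27.4,4.2,0,0,0.18,0.5],[29.4,-32,5,0,0,0.21,0.5],[33.6,-36.5,5.8,0,0,0.24,0.5],[37.8,-41,6.5,0,0,0.27,0.5],[42,-45.6,7.2,0,0,0.3,0.5],[46,-50,8,0,0,0.328,0.5],[49,-53.1,8,0,0,0.328,0.5]]]}' 30
cat >> h.py <<'E'
from scipy.spatial.transform import Rotation as Ro
def rel(pos,rpy):
    "tool-frame shift (cm) and turn (rad) from the measured pose to the goal"
    from bench import status
    s=status.sense(); R=Ro.from_euler("xyz",s["tcp_rot"],degrees=True); G=Ro.from_euler("xyz",rpy,degrees=True)
    return (R.inv().apply(np.array(pos)-s["tool_pos"])/10).round(2),(R.inv()*G).as_rotvec().round(3)
E
python3 -c "
from h import *
print(rel((473.4,143,71),(180,0,6)))"
```

```text
time: 1.6
tool_pos: [473.1, 145.5, 150.1]
tcp_rot: [-180.0, 0.1, 6.1]
ft_force: [0.6, -0.3, 0.2]
finger_gap: 42.6
grip_force: 0.0
(array([0.01, 0.25, 7.91]), array([-0.   ,  0.002,  0.001]))
```

```bash
python3 -m handwheel '{"series":[[[0,0.1,1.5,0,0,0,0.5],[0,0.1,4,0,0,0,0.5],[0,0.1,6,0,0,0,0.5],[0,0.1,7.4,0,0,0,0.5],[0,0.1,7.9,0,0,0,0.5],[0,0.1,7.9,0,0,0,0.2],[0,0.1,7.9,0,0,0,0],[0,0.1,7.9,0,0,0,0],[0,0.1,7.9,0,0,0,0],[0,0.1,7.9,0,0,0,0]]]}' 30; python3 -c "
from h import *
th=np.radians([0,10,20,30,40,50,60,70,80,88]);a=th+np.arctan2(48.5,162);a0=a[0];r=np.hypot(48.5,162)
print(np.c_[np.degrees(th),r*(np.cos(a0)-np.cos(a))/10,-r*(np.sin(a)-np.sin(a0))/10].round(2))"
```

```text
time: 2.85
tool_pos: [473.8, 144.0, 73.2]
tcp_rot: [-179.8, -0.0, 6.0]
ft_force: [-2.8, 10.6, -0.4]
finger_gap: 17.9
grip_force: 29.5
[[  0.     0.    -0.  ]
 [ 10.     1.09  -2.74]
 [ 20.     2.64  -5.25]
 [ 30.     4.6   -7.45]
 [ 40.     6.91  -9.28]
 [ 50.     9.5  -10.68]
 [ 60.    12.3  -11.6 ]
 [ 70.    15.22 -12.03]
 [ 80.    18.16 -11.95]
 [ 88.    20.48 -11.51]]
```

```bash
python3 -m handwheel '{"series":[[[0.5,0,-1.4,0,0,0,0],[1.35,0,-3.25,0,0,0,0],[2.6,0,-5.25,0,-0.035,0,0],[4.1,0,-7.05,0,-0.07,0,0],[5.85,0,-8.6,0,-0.1,0,0],[7.8,0,-9.9,0,-0.15,0,0],[9.85,0,-10.9,0,-0.21,0,0],[12.05,0,-11.6,0,-0.26,0,0],[14.35,0,-12,0,-0.3,0,0],[16.4,0,-12.1,0,-0.33,0,0],[18.1,0,-11.95,0,-0.35,0,0],[19.6,0,-11.7,0,-0.35,0,0]]]}'
python3 - <<'E'
from bench import eyes
import cv2,numpy as np
a=[eyes.snapshot(n)["img"][:,:,::-1] for n in("side","top")]
cv2.imwrite("pics/lift.png",np.hstack([cv2.resize(i,(400,300)) for i in a]))
E
```

```text
time: 4.35
tool_pos: [669.6, 164.4, 190.3]
tcp_rot: [-179.8, 20.0, 6.2]
ft_force: [-1.6, 7.2, -2.0]
finger_gap: 17.7
grip_force: 30.5
```

View pics/lift.png

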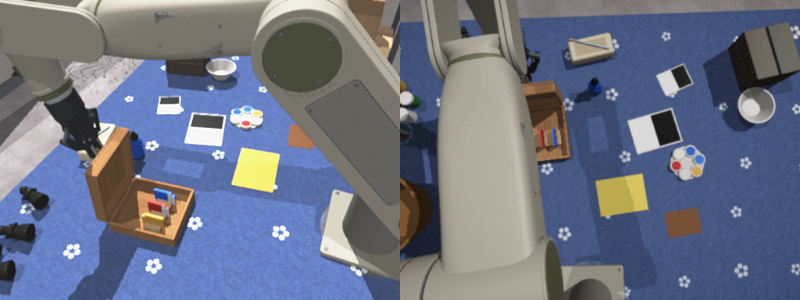

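The lid is up at about 85°. The plates show as ochre (left, nearest the side camera), red in the middle and blue on the right. Next I push the lid a little past balance, release it and back off.

```bash
python3 -m handwheel '{"series":[[[1.2,0,-0.05,0,-0.1,0,0],[2.4,0,-0.1,0,-0.2,0,0],[2.4,0,-0.1,0,-0.2,0,0.4],[2.5,0,-0.2,0,-0.2,0,0.7],[2.7,0,-1.5,0,-0.2,0,0.7],[3.5,0,-4,0,-0.2,0,0.7],[4.6,0,-9,0,-0.2,0,0.7],[4.6,0,-13,0,-0.2,0,0.7],[4.6,0,-15,0,-0.2,0,0.7]]]}' 
python3 -c "
from h import *
print(rel((480,0,330),(180,0,6)))"
```

```text
time: 5.58
tool_pos: [686.6, 157.1, 286.7]
tcp_rot: [-179.7, 28.9, 6.0]
ft_force: [-0.2, 0.4, 0.4]
finger_gap: 59.5
grip_force: 0.0
(array([-21.52,  13.5 ,   6.86]), array([-0.006,  0.504, -0.001]))
```

```bash
python3 -m handwheel '{"series":[[[-3,2,-0.5,0,0.06,0,0.7],[-6,4,0,0,0.12,0,0.7],[-9,6,1,0,0.2,0,0.7],[-12.5,8,2.5,0,0.3,0,0.7],[-16,10,4,0,0.38,0,0.7],[-19,12,5.5,0,0.46,0,0.7],[-21.5,13.5,6.8,0,0.5,0,0.7],[-21.5,13.5,6.8,0,0.5,0,0.7]]]}'
python3 - <<'E'
from bench import eyes
import cv2,numpy as np,pickle
S={n:eyes.snapshot(n) for n in("side","top")}
for n,s in S.items(): pickle.dump(s,open(n+"2.pkl","wb"))
a=cv2.resize(S["side"]["img"][:,:,::-1][200:320,100:260],(533,400),interpolation=2)
b=cv2.resize(S["top"]["img"][:,:,::-1][90:250,120:230],(267,400),interpolation=2)
cv2.imwrite("pics/open.png",np.hstack([a,b]))
E
```

```text
time: 6.58
tool_pos: [475.2, -1.0, 327.3]
tcp_rot: [-179.8, 0.5, 5.7]
ft_force: [0.8, -0.0, 0.6]
finger_gap: 59.6
grip_force: 0.0
```

View pics/open.png

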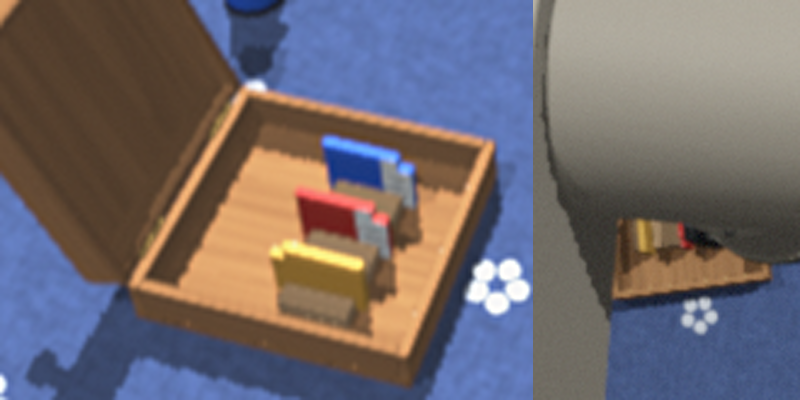

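The side crop shows the lid right back. Ochre is in the left groove, with its notch at the back upper corner (crop (278,248)) and no white on its left face. So its frosted end is at the back (+x) and its label faces −y, consistent with the left-face rule. Red and blue are notched at the front. I now measure the ochre plate and check the notch in a close crop.

Run:
```python
from h import *
from bench import status
S=pickle.load(open("side2.pkl","rb"));T=pickle.load(open("top2.pkl","rb"))
for n,s,near in(("side",S,(196,283)),("top",T,(164,184))):
    H=hsv(s);h,sa,v=[H[...,i].astype(int) for i in range(3)]
    m,c,st=blob((h>18)&(h<34)&(sa>110)&(v>90),near,8)
    cnt=max(cv2.findContours(m,0,2)[0],key=cv2.contourArea)
    print(n,c,st,[p[0].tolist() for p in cv2.approxPolyDP(cnt,1.5,True)])
# predicted plate: face corners, case (544.5,151) yaw 6
R=Ro.from_euler("z",6,degrees=True)
for q in[(-48,45,50),(12,45,50),(-48,39,50),(12,39,50)]:
    X=R.apply(q)+[544.5,151,0]; print(q,X.round(1),proj(S,X).round(1),proj(T,X).round(1))
cv2.imwrite("pics/ochre.png",cv2.resize(S["img"][262:304,170:226,::-1],(800,600),interpolation=2))
s=status.sense();print(s["joint_pos"].round(2).tolist(),s["tool_pos"].round(1),s["tcp_rot"].round(2))
```

```text
side [196.33876221 280.48534202] [181 272  30  21 307] [[181, 274], [184, 284], [189, 283], [204, 287], [209, 291], [207, 277], [189, 272], [189, 275], [186, 274], [187, 272]]
top [165.47142857 183.92857143] [163 177   7  14  70] [[163, 177], [163, 188], [169, 190], [168, 180]]
(-48, 45, 50) [492.1 190.7  50. ] [208.3 280.6] [164.1 190.9]
(12, 45, 50) [551.7 197.   50. ] [180.4 273.7] [161.7 167.9]
(-48, 39, 50) [492.7 184.8  50. ] [209.4 278.2] [166.4 190.6]
(12, 39, 50) [552.4 191.   50. ] [181.6 271.4] [164.  167.6]
[-6.24, -12.0, 94.19, 0.14, 98.27, 77.99] [479.8  -0.  328.5] [-179.76    0.42    5.79]
```

View pics/ochre.png

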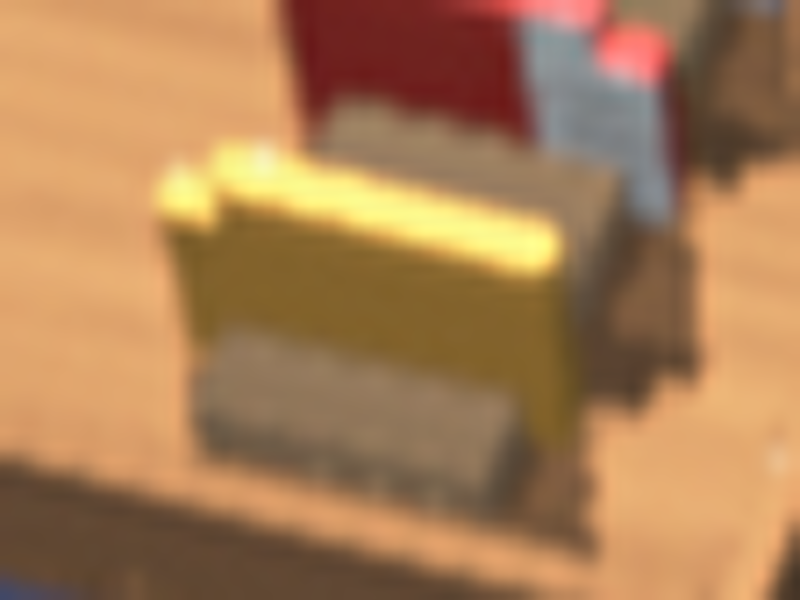

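The crop confirms the notch at the upper back corner, crop (185,195). The front top corner at (558,240) matches the predicted plate pose within about 1 mm.

```bash
python3 -c "
from h import *
print(rel((522.2,190.9,110),(180,0,6)))"
```

```text
(array([  6.31, -18.48,  21.88]), array([-0.004,  0.007, -0.004]))
```

```bash
python3 -m handwheel '{"series":[[[1.2,-3.5,3,0,0,0,0.3],[2.6,-7.5,6.2,0,0,0,0.3],[3.8,-11,9.5,0,0,0,0.3],[5,-14.5,13,0,0,0,0.3],[6.3,-18.5,17,0,0,0,0.3],[6.3,-18.5,20,0,0,0,0.3],[6.3,-18.5,21.9,0,0,0,0.3],[6.3,-18.5,21.9,0,0,0,0.3],[6.3,-18.5,21.9,0,0,0,0.3]]]}' 
python3 -c "
from h import *
from bench import status
s=status.sense();print(s['joint_pos'].round(2).tolist(),s['tool_pos'].round(1),s['tcp_rot'].round(2))
print(rel((522.2,190.9,24),(180,0,6)))"
```

```text
time: 7.8
tool_pos: [523.2, 191.4, 109.8]
tcp_rot: [-179.7, 0.5, 5.8]
ft_force: [0.9, -1.2, 0.2]
finger_gap: 25.6
grip_force: 0.0
[14.59, 6.5, 99.32, 0.37, 74.63, 98.67] [523.2 191.4 109.8] [-179.72    0.5     5.82]
(array([-0.03,  0.08,  8.58]), array([-0.005,  0.009, -0.003]))
```

```bash
python3 -m handwheel '{"series":[[[-0.1,0.05,2,0,0.008,0,0.3],[-0.1,0.05,4,0,0.008,0,0.3],[-0.1,0.05,6,0,0.008,0,0.3],[-0.1,0.05,7.6,0,0.008,0,0.3],[-0.1,0.05,8.5,0,0.008,0,0.3],[-0.1,0.05,8.5,0,0.008,0,0.3],[-0.1,0.05,8.5,0,0.008,0,0.1],[-0.1,0.05,8.5,0,0.008,0,0],[-0.1,0.05,8.5,0,0.008,0,0],[-0.1,0.05,8.5,0,0.008,0,0]]]}' 50
```

```text
time: 9.05
tool_pos: [520.7, 191.3, 24.3]
tcp_rot: [-179.7, 0.1, 5.9]
ft_force: [-0.0, 0.3, 5.8]
finger_gap: 5.2
grip_force: 51.9
```

```bash
cat > fk.py <<'E'
from h import *
from scipy.optimize import least_squares
D=[([-70.096,7.471,85.268,0,87.261,-4.893],[251.668,-544.673,231.292],[180,0,24.8]),
([-6.24,-12.0,94.19,0.14,98.27,77.99],[479.8,0,328.5],[-179.76,.42,5.79]),
([14.59,6.5,99.32,0.37,74.63,98.67],[523.2,191.4,109.8],[-179.72,.5,5.82])]
def fk(p,q,s4=1):
    q=np.radians(q); Y=lambda a:Ro.from_euler("y",a); Z=lambda a:Ro.from_euler("z",a)
    W=Y(q[1]+q[2])*Z(s4*q[3])*Y(q[4])
    R=Z(q[0])*W*Z(q[5]+np.pi/2)
    x=np.array([p[0],0,p[1]])+Y(q[1]).apply([0,0,p[2]])+Y(q[1]+q[2]).apply([p[3],0,p[4]])+W.apply([0,0,p[5]])
    return Z(q[0]).apply(x),R
E
python3 - <<'E'
from fk import *
from bench import status
s=status.sense(); D.append((s["joint_pos"],s["tool_pos"],s["tcp_rot"])); print(s["joint_pos"].round(2).tolist(),s["tool_pos"].round(1).tolist())
for q,p,e in D: print(fk([0]*6,q)[1].as_euler("xyz",degrees=True).round(1),fk([0]*6,q,-1)[1].as_euler("xyz",degrees=True).round(2),np.round(e,2))
f=lambda p:np.concatenate([fk(p,q)[0]-x for q,x,e in D])
g=least_squares(lambda p:np.r_[f(p),(p-[100,450,450,0,450,250])*1e-3],[100,450,450,0,450,250]); print(g.x.round(1),f(g.x).round(1))
E
```

```text
[14.69, 12.05, 102.99, 0.32, 64.99, 98.7] [520.7, 191.3, 24.3]
[180.    0.   24.8] [180.    0.   24.8] [180.    0.   24.8]
[-179.8    0.4    5.8] [179.96   0.48   5.75] [-179.76    0.42    5.79]
[-179.7    0.5    5.8] [179.58   0.39   6.02] [-179.72    0.5     5.82]
[-1.797e+02  1.000e-01  5.900e+00] [ 1.7971e+02 -2.0000e-02  6.1200e+00] [-1.7972e+02  7.0000e-02  5.8500e+00]
[  40.  7854.6  130.4  -37.8  542.5 7763.9] [-47.2 -20.1   0.6   2.3 -33.8   1.2 -26.2 -12.1  -0.6  22.5  -8.6  -1.2]
```

```bash
python3 -m handwheel '{"series":[[[0,0,-0.5,0,0,0,0],[0,0,-1.5,0,0,0,0],[0,0,-3,0,0,0,0],[0,0,-5,0,0,0,0],[0,0,-8,0,0,0,0],[0,0,-12,0,0,0,0],[0,0,-16,0,0.1,0,0],[0,0,-20,0,0.25,0,0],[0,0,-24,0,0.4,0,0],[0,0,-26,0,0.5,0,0],[0,0,-26,0,0.5,0,0]]]}' 
sed -i 's/p\[0\],0,p\[1\]/p[0],p[6],p[1]/' fk.py
cat >> fk.py <<'E'
D.append(([14.69,12.05,102.99,0.32,64.99,98.7],[520.7,191.3,24.3],0))
E
python3 - <<'E'
from fk import *
from bench import status
s=status.sense(); D.append((s["joint_pos"],s["tool_pos"],s["tcp_rot"])); print(s["joint_pos"].round(2).tolist(),s["tool_pos"].round(1).tolist(),s["tcp_rot"].round(1))
print(s["grip_force"],s["finger_gap"])
f=lambda p:np.concatenate([fk(p,q)[0]-x for q,x,*e in D])
p0=np.array([0,400,450,0,450,250,50]);w=1e-3
g=least_squares(lambda p:np.r_[f(p),(p-p0)*w],p0); print(g.x.round(1),f(g.x).round(1))
np.save("p.npy",g.x)
E
```

```text
time: 10.42
tool_pos: [520.5, 190.4, 286.9]
tcp_rot: [-179.6, -28.8, 5.7]
ft_force: [1.4, 0.3, -0.7]
finger_gap: 4.9
grip_force: 51.3
[18.6, -28.01, 115.5, -6.43, 64.39, 104.12] [520.5, 190.4, 286.9] [-179.6  -28.8    5.7]
51.312898099422455 4.880799181766513
[  0.  318.1 369.1  61.6 553.4 364.9  51.2] [-0.   0.  -0.  -0.  -0.1 -0.   0.   0.   0.1 -0.   0.  -0.1  0.  -0.
 -0. ]
```

```bash
cat >> fk.py <<'E'
lo=np.array([-169.43,-51.17,1.28,-76.62,0,-152.29])+2; hi=np.array([169.43,129.36,143.12,256.62,156.53,152.29])-2
P=np.load("p.npy")
def ik(pos,R,q0):
    def f(q):
        x,G=fk(P,q); return np.r_[(x-pos)/3,(R.inv()*G).as_rotvec()*100,(q-q0)*1e-4]
    g=least_squares(f,np.clip(q0,lo+.1,hi-.1),bounds=(lo,hi)); x,G=fk(P,g.x)
    return g.x,np.linalg.norm(x-pos),np.degrees((R.inv()*G).magnitude())
def goal(pd=0,yw=15):
    "tool x left, y up, z forward, pitched down by pd deg"
    return Ro.from_euler("z",yw,degrees=True)*Ro.from_euler("y",pd,degrees=True)*Ro.from_matrix(np.array([[0,0,1],[1,0,0],[0,1,0]]))
E
python3 - <<'E'
from fk import *
rng=np.random.default_rng(0)
for pd in(0,8):
  for z in(120,180):
    sols=set()
    for k in range(30):
        q,e,a=ik(np.array([553,-233,z]),goal(pd),rng.uniform(lo,hi))
        if e<1 and a<.5: sols.add(tuple(q.round(0).tolist()))
    print(pd,z,sols)
E
```

```text
0 120 set()
0 180 {(-66.0, 18.0, 127.0, 97.0, 85.0, -145.0)}
8 120 {(-66.0, 20.0, 126.0, 93.0, 78.0, -146.0)}
8 180 {(-66.0, 9.0, 129.0, 92.0, 78.0, -137.0)}
```

```bash
cat > path.py <<'E'
from fk import *
from bench import status
from scipy.spatial.transform import Slerp
def sim(wps,n=12):
    s=status.sense(); q=s["joint_pos"]; p=s["tool_pos"]; R=Ro.from_euler("xyz",s["tcp_rot"],degrees=True)
    for pos,G in wps:
        pos=np.array(pos,float); sl=Slerp([0,1],Ro.concatenate([R,G])); dq=0; E=0
        for t in np.linspace(0,1,n+1)[1:]:
            q1,e,a=ik(p+(pos-p)*t,sl(t),q); dq=max(dq,abs(q1-q).max()); q=q1; E=max(E,e,a)
        tv=R.inv().apply(pos-p)/10; rv=(R.inv()*G).as_rotvec()
        print("q",q.round(0).tolist(),"maxstep",dq.round(0),"err",round(E,2),"| shift",tv.round(1),"turn",rv.round(2),np.degrees(np.linalg.norm(rv)).round())
        p,R=pos,G
dn=lambda y:Ro.from_euler("xyz",[180,0,y],degrees=True)
E
python3 - <<'E'
from path import *
F=goal(6)
for mid in([500,-50,330],[560,-100,300]):
    print(mid); sim([([500,50,300],dn(90)),(mid,dn(186)),([553,-233,260],F),([553,-233,150],F)])
print("tail: yaw250"); sim([([500,50,300],dn(90)),([520,-100,320],dn(186)),([520,-150,320],dn(240)),([553,-233,260],F),([553,-233,150],F)])
E
```

```text
[500, -50, 330]
q [-0.0, -9.0, 94.0, -0.0, 94.0, -0.0] maxstep 12.0 err 0.0 | shift [-2.4 13.7 -2.9] turn [ 0.36 -0.41 -1.44] 88.0
q [-12.0, -9.0, 91.0, -0.0, 98.0, -108.0] maxstep 9.0 err 0.0 | shift [-10.   0.  -3.] turn [-0.    0.   -1.68] 96.0
q [-66.0, -3.0, 131.0, 91.0, 79.0, -128.0] maxstep 8.0 err 0.0 | shift [ -3.4 -18.8   7. ] turn [-1.2  -1.02  1.14] 111.0
q [-66.0, 17.0, 127.0, 94.0, 80.0, -144.0] maxstep 2.0 err 0.0 | shift [ -0.  -10.9   1.1] turn [0. 0. 0.] 0.0
[560, -100, 300]
q [-0.0, -9.0, 94.0, -0.0, 94.0, -0.0] maxstep 12.0 err 0.0 | shift [-2.4 13.7 -2.9] turn [ 0.36 -0.41 -1.44] 88.0
q [-15.0, 2.0, 84.0, -0.0, 94.0, -111.0] maxstep 9.0 err 0.0 | shift [-15.   6.   0.] turn [-0.    0.   -1.68] 96.0
q [-66.0, -3.0, 131.0, 91.0, 79.0, -128.0] maxstep 8.0 err 0.0 | shift [  2.1 -13.2   4. ] turn [-1.2  -1.02  1.14] 111.0
q [-66.0, 17.0, 127.0, 94.0, 80.0, -144.0] maxstep 2.0 err 0.0 | shift [ -0.  -10.9   1.1] turn [0. 0. 0.] 0.0
tail: yaw250
q [-0.0, -9.0, 94.0, -0.0, 94.0, -0.0] maxstep 12.0 err 0.0 | shift [-2.4 13.7 -2.9] turn [ 0.36 -0.41 -1.44] 88.0
q [-16.0, -5.0, 88.0, -0.0, 96.0, -112.0] maxstep 9.0 err 0.0 | shift [-15.   2.  -2.] turn [-0.    0.   -1.68] 96.0
q [-12.0, -3.0, 88.0, -8.0, 94.0, -150.0] maxstep 5.0 err 37.48 | shift [ 0.5 -5.  -0. ] turn [ 0.    0.   -0.94] 54.0
q [-66.0, -3.0, 131.0, 91.0, 79.0, -128.0] maxstep 10.0 err 31.62 | shift [ 5.5 -7.   6. ] turn [-0.69 -1.65  1.84] 147.0
q [-66.0, 17.0, 127.0, 94.0, 80.0, -144.0] maxstep 2.0 err 0.0 | shift [ -0.  -10.9   1.1] turn [0. 0. 0.] 0.0
```

```bash
python3 -m handwheel '{"series":[[[-0.2,1.3,-0.3,0.03,-0.04,-0.14,0],[-0.5,2.7,-0.6,0.07,-0.08,-0.28,0],[-0.7,4.1,-0.9,0.11,-0.12,-0.43,0],[-1,5.5,-1.2,0.14,-0.16,-0.58,0],[-1.2,6.9,-1.5,0.18,-0.21,-0.72,0],[-1.4,8.2,-1.7,0.22,-0.25,-0.86,0],[-1.7,9.6,-2,0.25,-0.29,-1.01,0],[-1.9,11,-2.3,0.29,-0.33,-1.15,0],[-2.2,12.3,-2.6,0.32,-0.37,-1.3,0],[-2.4,13.7,-2.9,0.36,-0.41,-1.44,0],[-2.4,13.7,-2.9,0.36,-0.41,-1.44,0]]]}' 
python3 -c "
from path import *
sim([([500,-50,330],dn(186)),([553,-233,260],goal(6))])"
```

```text
time: 11.8
tool_pos: [500.3, 49.8, 296.0]
tcp_rot: [-179.8, 0.1, 90.1]
ft_force: [-0.3, -0.7, -1.1]
finger_gap: 5.1
grip_force: 51.3
q [-12.0, -9.0, 91.0, -0.0, 98.0, -108.0] maxstep 9.0 err 0.0 | shift [-10.   -0.1  -3.4] turn [-0.01 -0.   -1.67] 96.0
q [-66.0, -3.0, 131.0, 91.0, 79.0, -128.0] maxstep 8.0 err 0.0 | shift [ -3.4 -18.8   7. ] turn [-1.2  -1.02  1.14] 111.0
```

```bash
python3 -m handwheel '{"series":[[[-1,0,-0.3,0,0,-0.16,0],[-2,0,-0.6,0,0,-0.32,0],[-3,0,-0.9,0,0,-0.48,0],[-4,0,-1.2,0,0,-0.64,0],[-5,0,-1.5,0,0,-0.8,0],[-6,0,-1.9,0,0,-0.96,0],[-7,0,-2.3,0,0,-1.12,0],[-8,0,-2.7,0,0,-1.28,0],[-9,0,-3,0,0,-1.44,0],[-10,0,-3.4,0,0,-1.6,0],[-10,0,-3.4,0,0,-1.67,0],[-10,0,-3.4,0,0,-1.67,0]]]}' 
python3 -c "
from path import *
sim([([553,-233,260],goal(6))])"
```

```text
time: 13.3
tool_pos: [500.3, -49.5, 330.8]
tcp_rot: [-179.9, -0.1, -174.4]
ft_force: [0.3, -0.0, 0.1]
finger_gap: 5.0
grip_force: 51.3
q [-66.0, -3.0, 131.0, 91.0, 79.0, -128.0] maxstep 8.0 err 0.0 | shift [ -3.5 -18.8   7.1] turn [-1.2  -1.02  1.13] 111.0
```

```bash
python3 -m handwheel '{"series":[[[-0.3,-1.6,0.6,-0.1,-0.085,0.095,0],[-0.6,-3.1,1.2,-0.2,-0.17,0.19,0],[-0.9,-4.7,1.8,-0.3,-0.255,0.285,0],[-1.2,-6.3,2.4,-0.4,-0.34,0.38,0],[-1.5,-7.8,3,-0.5,-0.425,0.47,0],[-1.8,-9.4,3.5,-0.6,-0.51,0.565,0],[-2,-11,4.1,-0.7,-0.595,0.66,0],[-2.3,-12.5,4.7,-0.8,-0.68,0.755,0],[-2.6,-14.1,5.3,-0.9,-0.765,0.85,0],[-2.9,-15.7,5.9,-1,-0.85,0.94,0],[-3.2,-17.2,6.5,-1.1,-0.935,1.035,0],[-3.5,-18.8,7.1,-1.2,-1.02,1.13,0]]]}' 
python3 -c "
from path import *
sim([([553,-233,145],goal(6))])"
```

```text
time: 14.8
tool_pos: [554.0, -234.7, 260.6]
tcp_rot: [95.8, -0.2, 104.8]
ft_force: [0.2, -0.4, -0.4]
finger_gap: 5.2
grip_force: 51.4
q [-66.0, 18.0, 127.0, 94.0, 80.0, -145.0] maxstep 2.0 err 0.0 | shift [  0.1 -11.5   1.1] turn [ 0.  0. -0.] 0.0
```

```bash
python3 -m handwheel '{"series":[[[0,-1.2,0.1,0,0,0,0],[0,-3,0.3,0,0,0,0],[0,-5,0.5,0,0,0,0],[0,-7,0.7,0,0,0,0],[0,-9,0.9,0,0,0,0],[0,-10.5,1,0,0,0,0],[0,-11.2,1.1,0,0,0,0],[0,-11.2,1.1,0,0,0,0],[0,-11.2,1.1,0,0,0,0]]]}'
python3 - <<'E'
from bench import eyes
import cv2,numpy as np
a=[eyes.snapshot(n)["img"][:,:,::-1] for n in("side","top")]
cv2.imwrite("pics/fin.png",np.hstack([cv2.resize(i,(400,300),interpolation=3) for i in a]))
cv2.imwrite("pics/fin2.png",np.vstack([np.hstack([cv2.resize(a[0][120:210,200:320],(400,300),interpolation=2),cv2.resize(a[1][120:210,270:390],(400,300),interpolation=2)]),np.hstack([cv2.resize(i,(400,300),interpolation=3) for i in a])]))
E
```

```text
time: 15.92
tool_pos: [553.8, -234.3, 148.9]
tcp_rot: [96.0, 0.3, 105.2]
ft_force: [0.4, 0.3, -0.2]
finger_gap: 4.8
grip_force: 51.4
```

View pics/fin2.png

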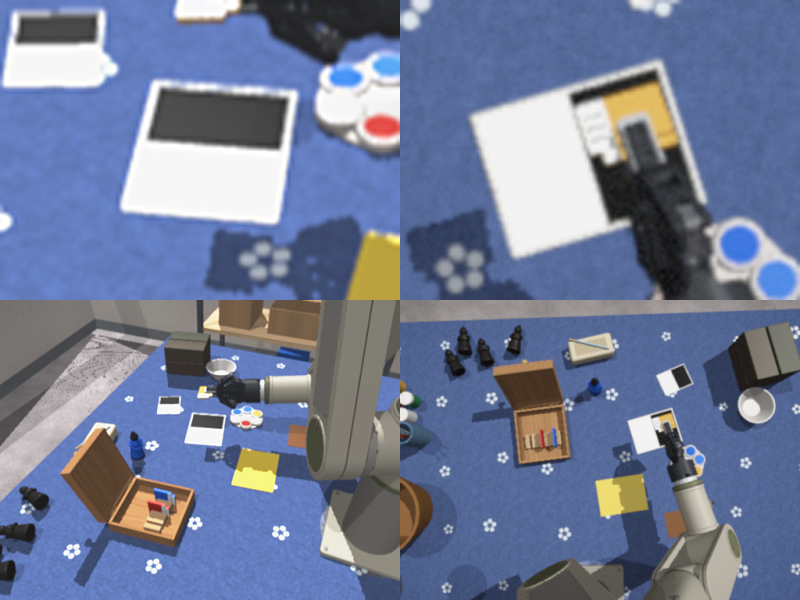

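The plate is level with its label up: three lines on white at crop (598,130), the coloured end to the right at (660,115). Red and blue still stand in their grooves and the lid is back. I check the plate ends in card coordinates, then hand in if they fit.

Run:
```python
from h import *
from bench import status,r
T=pickle.load(open("top2.pkl","rb"))
ok=True
for n,c in(("frosted",(587-400,133)),("coloured",(672-400,118))):
    X=plane(T,(270+c[0]*.3,120+c[1]*.3),150)
    L=Ro.from_euler("z",-15,degrees=True).apply(X-[550,-234,0]); print(n,X.round(),L.round())
    ok&=abs(L[0])<45 and (L[1]>15 if n=="frosted" else L[1]<-15)
s=status.sense();print(ok,s["grip_force"],abs(s["qd"]).max())
if ok: print(r.hand_in())
```

```text
frosted [ 544. -207.  150.] [  1.  28. 150.]
coloured [ 552. -265.  150.] [ -6. -31. 150.]
True 51.368443965911865 0.1721570991299573
the job is handed in; nothing more can be done
None
```

The job is handed in: the lid was back on its stop, with red and blue still standing in their grooves. The gripper held the ochre plate still and level, label up, about 150 mm above the table, with its frosted end 28 mm over the white half and its coloured end 31 mm over the black. I have not seen the judge's verdict.

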